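Close a loaded drill jig

TASK

Make the drill jig ready for drilling, using only the fingertips: push the flat bar that sticks out of the front of the jig fully home against the jig's end stop, then push the hinged drill plate over and down until it lies fully shut on the jig, and last push the latch arm round by its knob until it lies right across the plate against its stop pin. Do not grip or lift anything, keep the bar lying flat in its slot, and leave the other things on the worktop where they are.

Things in the scene. Friction and masses are not known exactly. Their poses are not given: they have to be found in the camera images.
- jig: drill jig, screwed to the worktop, does not move: grey metal base 120 (x) x 144 (y) x 20 mm. Origin: centre of its underside; x from its front (near the robot, where the bar sticks out) to its back, y to its left, z up. Hinge of the drill plate at the left (bearings up to z = 45 mm), latch at the right. 8 mm high flanges reach out to y = -91 and +91 mm. All 'of the jig' below is in this frame.
- slot_mouth (a point): front end of the slot in which the bar lies, mid width on the slot's floor: x = -60, y = 0, z = 20 mm of the jig, level with the front of the base. The slot runs along x between two rails, from y = -26 to +26 mm; rail tops at z = 34 mm
- end_stop (a point): middle of the front face of the end stop, a steel block across the far end of the slot: x = +50, y = 0, z = 27 mm of the jig
- bar: flat bright metal bar to push home, two crosses scribed on its top, 110 (x) x 50 (y) x 12 mm, 0.12 to 0.25 kg, loose in the slot with 1 mm play each side, at the start sticking out 15 to 32 mm at the front. Origin: centre of its underside; x along its length, as the jig's. Home: far end on the end stop, near end level with the front of the base, origin at x = -5, z = 20 mm of the jig. A few N slide it
- plate (a joint): angle of the drill plate, rad: 0 = shut, level on the rails; 1.57 = upright; starts at 2.0 to 2.25, leaning over to the jig's left; stop at 2.35. Dark steel, 116 mm (along the jig's x, centred at x = 0), 8 mm thick, mid plane through the hinge axis. Stiff hinge: it stays where it is left, moves by 2 to 6 N near the free edge and must be pushed down all the way. Shut, its top is at z = 42 mm
- plate_edge (a point): middle of the free edge of the drill plate, in its mid plane, 96 mm from the hinge axis; shut, it is at y = -46 mm of the jig. Two round drill bushes, 22 mm across, stand 4 mm out of the plate's outer face, 50 mm from the hinge axis, at x = -32 and +32 mm of the jig
- plate_hinge (a point): point on the hinge axis of the drill plate, at x = 0, y = +50, z = 38 mm of the jig; the axis runs along the jig's x
- plate_nose (a point): lower end of the nose at the plate's front edge, 30 mm wide, 5 mm thick, 10 mm down from the plate's underside. As the plate shuts it comes down 3 mm in front of the base and the bar's end: on a bar that sticks out farther it lands, and the plate stays up
- latch (a joint): angle of the latch arm about its upright pivot, rad: 0 = across the shut plate, pointing to the jig's +y, against the stop pin; grows anticlockwise seen from above; 1.57 = pointing to the jig's front; starts at 1.55 to 2.1. Steel arm 14 mm wide, 57 mm long, from z = 44.5 to 52.5 mm of the jig. Stays where it is left; some 1 N at the knob turns it. A plate left up blocks it, and the reverse
- latch_knob (a point): centre of the black upright knob on the latch arm, 15 mm across, from z = 53 to 70 mm of the jig (this point: z = 61 mm), 42 mm from the pivot
- latch_pivot (a point): point on the pivot of the latch, at x = 0, y = -60, z = 44 mm of the jig; the head of the pivot screw, 14 mm across, reaches z = 59 mm
- stop_pin (a point): top of the latch's stop pin, 7 mm across, at x = 11, y = -52, z = 52 mm of the jig
- spare_bar: a second bar of the same size lying on the worktop at the right of the jig; leave it alone. Origin: centre of its underside
- oil_bottle: small brown bottle with a green cap, 38 mm across, 91 mm high, standing behind the jig on its right; leave it alone. Origin: centre of its foot
- marker: felt marker, 137 mm long, 17 mm thick, lying behind the jig; leave it alone. Origin: centre of its underside
- hex_key: black hexagon key, 87 x 26 x 5 mm, lying left of the jig's front; leave it alone. Origin: centre of its underside
- caliper: digital caliper, 226 x 68 x 15 mm, lying at the right; leave it alone. Origin: centre of its underside
- notepad: notepad, 151 x 105 x 10 mm, lying at the left; leave it alone. Origin: centre of its underside
- pliers: pliers with red handles, 141 x 51 x 14 mm, lying at the left; leave them alone. Origin: centre of their underside
Things that resemble listed ones, but are neither listed nor needed, are in the scene too. Leave any turquoise look-alike of the bar alone.

How it is judged:
By the outcome, as a careful person would: the job done as asked, in the order asked, and still so for the second after the job is handed in, with the robot touching nothing.
It also fails if it takes over 64 s, if anything falls off the work surface, if the arm or the gripper's body presses on something with over 40 N, if the wrist force passes 120 N, or if a joint passes its speed limit or range.

ROBOT

A 7-joint arm with a two-finger parallel gripper is mounted at the origin on a cart in front of the work surface, level with it; the furniture and walls round the work are solid. World frame = base frame: x ahead of the robot, y to its left, z up, the work surface at z = 0. Lengths are in m, angles in rad, forces in N, time in s.
With the tool pointing down it reaches from about 0.425 to 1.025 m from the base axis. Payload 3.6 kg.
Tool frame: the origin (TCP) lies at the very end of the fingers, on their centre line; the grasp point (between the pads) lies 19 mm behind it (arm.hold_point_z is the distance from the TCP to the grasp point, in m); z points along the fingers, y is the line along which they close (so a half turn about z gives the same grasp; the last joint's range is limited). The gripper opens to 85 mm and grips with 20 to 120 N. Pads are 22 mm wide; open, the fingers measure 114 mm over their backs; the gripper's body (76 mm by 85 mm) begins 54 mm behind the grasp point. The pads swing forward as they close: fully open they stand 13 mm farther back than shut.
Start: joints at [1.014, 0.591, 0.048, 1.609, -0.033, 0.943, -0.034], TCP at [0.324, -0.649, 0.231] pointing down, gripper open.
Joint ranges: [-2.69, 2.69], [-0.47, 2.24], [-1.27, 1.36], [0.19, 2.51], [-1.53, 4.68], [0.08, 2.07], [-3.09, 3.09]. Speed limits (rad/s): [2.57, 2.57, 3.14, 3.14, 3.14, 3.14, 3.14].

INTERFACE

Orientations are given as [roll, pitch, yaw] about the fixed x, y, z axes, in that order (R = Rz(yaw) Ry(pitch) Rx(roll)).
In Python, from station import arm, grab_frame gives the robot as it stands.
- The arm moves only by the shell command python3 -m handwheel 'ROWS' [FORCE]. ROWS is JSON, a list of rows, each an object with "claw": the finger opening in mm, from 0 to 85.4; "linear": the shift along the world's x, y, z in mm, a list of three; "rot": the turn, a rotation vector about the world's x, y, z in degrees, a list of three. A call has 1 to 8 rows; each row shifts and turns the commanded pose from where the row before left it; what a row does not reach is not made up. A row lasts 1/12 s, in which the tool goes at most 41.7 mm and 7.16 degrees, less where a joint would pass 70% of its speed; a pose out of reach is approached as far as the arm can. A call is refused whole if a number of a shift passes 41.7 or a number of a turn 7.16, either way. A call with a gripper value outside its range is refused whole. The fingers move at their own pace and stop on an object; FORCE is the grip in N (left out, the last holds). Time passes only in rows, so rows that do not move let the fingers close. It gives the time, the measured TCP pose, the force, the opening and the grip force at its end, in the units of the state.
- arm.read_state(): the state, without advancing time (a new reading comes with each control period).
- grab_frame(name): name is "side" or "top" or "wrist"; returns a dict with "frame" (384x512x3 uint8, blue, green, red), "camera_matrix" (3x3 intrinsics, pixels), "cam_to_world" (4x4, takes a point from camera to world coordinates). Camera axes: x right, y up, looking along -z (the intrinsics and any distortion apply to the point x, -y, -z); pixel columns grow to the right and rows downward; lengths in m; the calibration is good to about 2 mm. A picture is of the moment at which its call begins. There is no depth.
- arm.job_done(): hands the job in; it is judged then, once.
The state is a dict: "time": time; "q": joint angles; "qvel": joint speeds; "tau": joint torques, N m; "eef_pos": TCP position; "tcp_rot": TCP orientation; "wrist_force": force on the tool from outside, world axes, zero at the start; "wrist_torque": the same for the moment, N m; "grip_width": finger opening in m; "grip_force": force on a finger pad.
Only numpy, scipy, OpenCV 4.12 (cv2) and the standard library are available. Lean on these libraries where they do the work, as an engineer would, in place of code of your own. Each camera call takes 0.05 s, during which the arm holds its last target. There are 200 camera calls.

## Working session

There is one attempt and no reset: what is moved stays moved. The work goes in short steps, Python scripts to look and compute and a shell command to move; the robot and the scene stay as the last step left them, time stands still between calls to the robot, and variables do not carry over. Pictures are saved under pics/ and viewed, at most 10 in all, crops included, and the job is handed in when it is done.

```bash
mkdir -p pics; ls
python3 - <<'E'
from station import arm, grab_frame
import cv2, numpy as np
for n in ("top","side"):
    f=grab_frame(n); cv2.imwrite(f"pics/{n}0.png",f["frame"]); np.savez(f"{n}0.npz",**f)
    print(n,f["camera_matrix"].round(1).tolist(),f["cam_to_world"].round(3).tolist(),[k for k in f])
s=arm.read_state(); print(s["time"],s["eef_pos"],s["tcp_rot"],s["grip_width"])
E
```

```text
pics
top [[467.4, 0.0, 259.6], [0.0, 467.4, 191.7], [0.0, 0.0, 1.0]] [[-0.037, 0.979, -0.199, 0.254], [-0.999, -0.037, 0.006, 0.028], [-0.002, 0.199, 0.98, 1.528], [0.0, 0.0, 0.0, 1.0]] ['frame', 'camera_matrix', 'cam_to_world']
side [[376.6, 0.0, 252.2], [0.0, 376.6, 187.0], [0.0, 0.0, 1.0]] [[0.993, 0.085, -0.077, 0.439], [-0.114, 0.662, -0.741, -1.07], [-0.012, 0.745, 0.667, 1.049], [0.0, 0.0, 0.0, 1.0]] ['frame', 'camera_matrix', 'cam_to_world']
0.1 [ 0.32334796 -0.64807001  0.23026082] [-3.13956665e+00  9.82492308e-05  4.62904888e-01] 0.0855888811836762
```

View pics/top0.png

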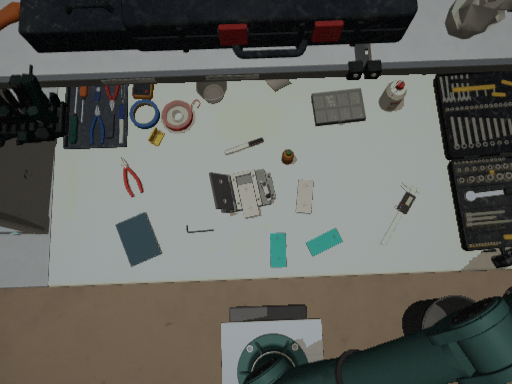

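View pics/side0.png

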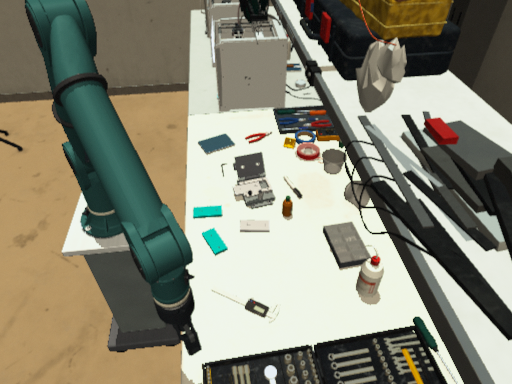

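The top view shows the jig around (243,192), with the plate leaning left at (223,192) and the bar sticking out at (252,212). The spare bar is at (305,196). The turquoise look-alikes are at (278,250) and (324,241). Next I'll enlarge the jig to confirm.

```bash
cat > h.py <<'E'
import numpy as np, cv2
def ray(f,u,v):
    K=f["camera_matrix"];T=f["cam_to_world"]
    d=np.linalg.inv(K)@[u,v,1]; d=T[:3,:3]@(d*[1,-1,-1]); return T[:3,3],d
def onz(f,u,v,z):
    o,d=ray(f,u,v); return o+d*(z-o[2])/d[2]
def proj(f,P):
    T=f["cam_to_world"];p=(np.asarray(P)-T[:3,3])@T[:3,:3]*[1,-1,-1]
    q=p@f["camera_matrix"].T; return q[...,:2]/q[...,2:]
E
python3 - <<'E'
from h import *
t=np.load("top0.npz");s=np.load("side0.npz")
a=cv2.resize(t["frame"][160:225,200:320],None,fx=6.6,fy=6.6,interpolation=cv2.INTER_CUBIC)
cv2.imwrite("pics/crop0.png",a[:600,:800])
print(onz(t,243,193,.03),onz(t,249,216,.03))
E
```

```text
[0.55621303 0.07395335 0.03      ] [0.47958905 0.05683568 0.03      ]
```

View pics/crop0.png

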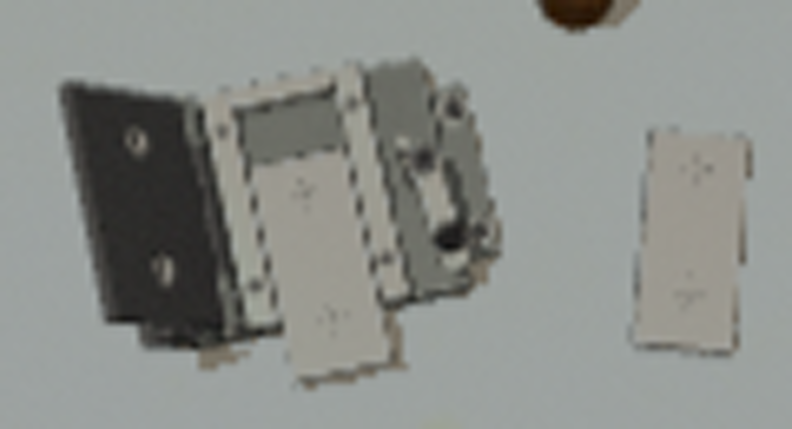

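The bar in the jig's slot is confirmed: bright metal, with two crosses at crop (305,190) and (333,318). The spare lies apart at crop (690,240). The latch knob is at (450,235) and its pivot at (425,158). I'll move the wrist camera over the jig.

```bash
python3 -m handwheel '[{"claw":0,"linear":[8,38,6],"rot":[0,0,-1]},{"claw":0,"linear":[8,38,6],"rot":[0,0,-1]},{"claw":0,"linear":[8,38,6],"rot":[0,0,-1]},{"claw":0,"linear":[8,38,6],"rot":[0,0,-1]},{"claw":0,"linear":[8,38,6],"rot":[0,0,-1]},{"claw":0,"linear":[8,38,6],"rot":[0,0,-1]},{"claw":0,"linear":[8,38,6],"rot":[0,0,-1]},{"claw":0,"linear":[8,38,6],"rot":[0,0,-1]}]' 40
python3 -m handwheel '[{"claw":0,"linear":[8,38,3],"rot":[0,0,-1]},{"claw":0,"linear":[8,38,3],"rot":[0,0,-1]},{"claw":0,"linear":[8,38,3],"rot":[0,0,-1]},{"claw":0,"linear":[8,38,3],"rot":[0,0,-1]},{"claw":0,"linear":[8,38,3],"rot":[0,0,-1]},{"claw":0,"linear":[8,38,3],"rot":[0,0,-1]},{"claw":0,"linear":[8,38,3],"rot":[0,0,-1]},{"claw":0,"linear":[8,38,3],"rot":[0,0,0]}]'
python3 -m handwheel '[{"claw":0,"linear":[8,38,0],"rot":[0,0,0]},{"claw":0,"linear":[8,32,0],"rot":[0,0,0]},{"claw":0,"linear":[0,0,0],"rot":[0,0,0]},{"claw":0,"linear":[0,0,0],"rot":[0,0,0]},{"claw":0,"linear":[0,0,0],"rot":[0,0,0]}]'
python3 - <<'E'
from station import arm, grab_frame
import cv2, numpy as np
f=grab_frame("wrist"); np.savez("w1.npz",**f); cv2.imwrite("pics/w1.png",f["frame"])
print(f["cam_to_world"].round(3).tolist(),f["camera_matrix"].tolist())
E
```

```text
time: 0.77
eef_pos: [0.3874, -0.3426, 0.2793]
tcp_rot: [-3.141, 0.0, 0.322]
wrist_force: [1.8, -0.1, 0.1]
grip_width: 0.0
grip_force: 0.0
time: 1.43
eef_pos: [0.4512, -0.0389, 0.3034]
tcp_rot: [3.141, 0.0, 0.2]
wrist_force: [1.6, 0.0, 0.4]
grip_width: -0.0001
grip_force: 0.0
time: 1.85
eef_pos: [0.4671, 0.0286, 0.3029]
tcp_rot: [3.141, 0.001, 0.201]
wrist_force: [0.6, 0.2, 0.6]
grip_width: 0.0001
grip_force: 0.0
[[0.2, 0.929, 0.31, 0.546], [-0.98, 0.189, 0.063, 0.045], [0.0, -0.317, 0.949, 0.445], [0.0, 0.0, 0.0, 1.0]] [[275.4703955614022, 0.0, 256.172518652028], [0.0, 275.4703955614022, 188.26000554678419], [0.0, 0.0, 1.0]]
```

View pics/w1.png

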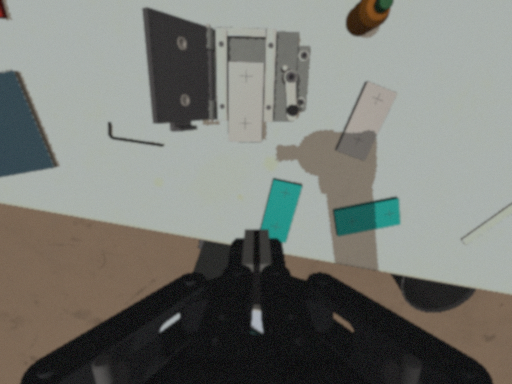

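The wrist view shows the jig at about (250,75), lined up with the tool. The bar runs down to (245,142), the knob is at (292,110), the pivot at (291,76), and the plate leans out left to x=147. I'll enlarge it for accurate corner positions.

Run:
```python
from h import *
f=np.load("w1.npz"); cv2.imwrite("pics/w1c.png",cv2.resize(f["frame"][5:150,140:325],None,fx=4.1,fy=4.1,interpolation=cv2.INTER_CUBIC))
```

```text
(no output)
```

View pics/w1c.png

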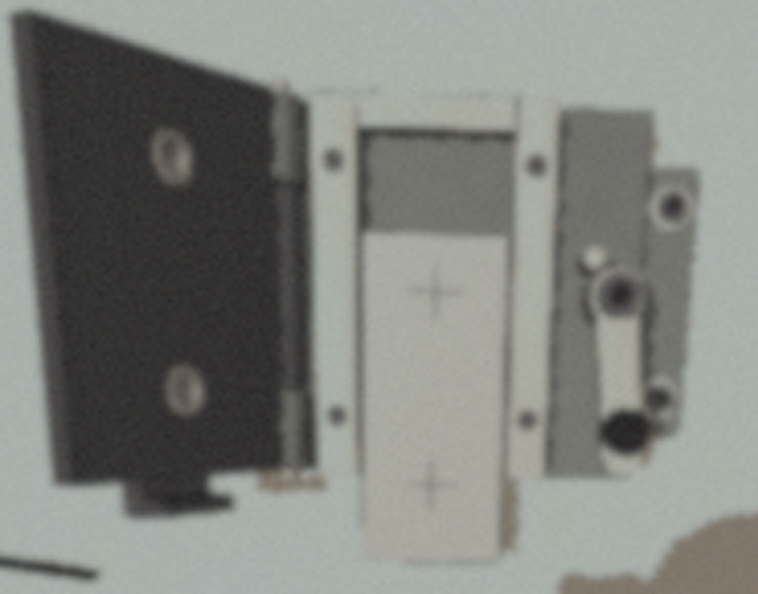

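```bash
cat > fit.py <<'E'
from h import *
from scipy.optimize import least_squares
f=np.load("w1.npz")
c=lambda u,v:((u+.5)/4.1+140-.5,(v+.5)/4.1+5-.5)
obs=[((618,292),(0,-60,59)),((594,256),(11,-52,52)),((508,476),(-60,-26,34)),((357,472),(-60,26,34)),((653,110),(60,-72,20))]
def W(p,q): 
    a=p[2];q=np.asarray(q,float)/1e3;return np.array([p[0]+q[0]*np.cos(a)-q[1]*np.sin(a),p[1]+q[0]*np.sin(a)+q[1]*np.cos(a),q[2]])
def J(p,w):
    a=p[2];d=(w[0]-p[0],w[1]-p[1]);return 1e3*np.array([d[0]*np.cos(a)+d[1]*np.sin(a),-d[0]*np.sin(a)+d[1]*np.cos(a),w[2]])
E
python3 - <<'E'
from fit import *
r=lambda p:np.concatenate([J(p,onz(f,*c(*o),q[2]/1e3))[:2]-q[:2] for o,q in obs])
s=least_squares(r,[.55,.07,.2]);p=s.x;print(p,s.fun.round(1)); np.save("p.npy",p)
for n,o,z in [("bar fl",(362,558),32),("bar fr",(500,560),32),("bar bl",(365,232),32),("bar br",(506,235),32),("knob",(626,430),70),("endstop",(436,129),34)]:
    print(n,J(p,onz(f,*c(*o),z/1e3)).round(1))
t=np.load("top0.npz") # check on the top camera
k=lambda u,v:((u+.5)/6.6+199.5,(v+.5)/6.6+159.5)
print("top pivot",J(p,onz(t,*k(423,158),.059)).round(1),"bar front",J(p,onz(t,*k(342,375),.032)).round(1))
# plate angle: back/front corners of the free edge seen at the outer line
for u,v,x in[(13,15,58),(57,482,-58)]:
    o,d=ray(f,*c(u,v)); a=J(p,o);b=J(p,o+d)-a; P=a+b*(x-a[0])/b[0]; print("edge at x",x,P.round(1),np.pi-np.arctan2(P[2]-38,P[1]-50))
for q in[(-85,0,60),(-110,0,25),(0,130,100)]: print(q,W(p,q).round(4))
E
```

```text
[0.56951205 0.06496893 0.17611248] [ 0.1  0.6  0.   0.1  0.3 -1.2  0.4  0.4 -0.8  0.1]
bar fl [-90.3  25.   32. ]
bar fr [-89.7 -25.3  32. ]
bar bl [18.4 23.2 32. ]
bar br [ 18.6 -23.9  32. ]
knob [-41.5 -63.4  70. ]
endstop [49.2 -0.2 34. ]
top pivot [ -1.1 -60.1  59. ] bar front [-93.2   0.5  32. ]
edge at x 58 [ 58.  105.  112.4] 2.2073503723023156
edge at x -58 [-58.  103.9 114.4] 2.1850896792573535
(-85, 0, 60) [0.4858 0.0501 0.06  ]
(-110, 0, 25) [0.4612 0.0457 0.025 ]
(0, 130, 100) [0.5467 0.193  0.1   ]
```

```bash
python3 -m handwheel '[{"claw":0,"linear":[-4,8,-30],"rot":[0,0,-0.7]},{"claw":0,"linear":[-4,9,-38],"rot":[0,0,-0.7]},{"claw":0,"linear":[0,0,-38],"rot":[0,0,0]},{"claw":0,"linear":[0,0,-38],"rot":[0,0,0]},{"claw":0,"linear":[0,0,-38],"rot":[0,0,0]},{"claw":0,"linear":[0,0,-38],"rot":[0,0,0]},{"claw":0,"linear":[0,0,-36],"rot":[0,0,0]},{"claw":0,"linear":[0,0,-22],"rot":[0,0,0]}]'
python3 -m handwheel '[{"claw":0,"linear":[0,0,0],"rot":[0,0,0]},{"claw":0,"linear":[0,0,0],"rot":[0,0,0]},{"claw":0,"linear":[0,0,0],"rot":[0,0,0]},{"claw":0,"linear":[0,0,0],"rot":[0,0,0]}]'
```

```text
time: 2.57
eef_pos: [0.4584, 0.0439, 0.0225]
tcp_rot: [3.14, 0.004, 0.173]
wrist_force: [0.4, 0.0, -0.2]
grip_width: -0.0001
grip_force: 0.0
time: 2.9
eef_pos: [0.4609, 0.0458, 0.0269]
tcp_rot: [3.141, -0.003, 0.175]
wrist_force: [0.7, -0.1, 0.8]
grip_width: 0.0002
grip_force: 0.0
```

```bash
python3 -m handwheel '[{"claw":0,"linear":[4,0.7,0],"rot":[0,0,0]},{"claw":0,"linear":[4,0.7,0],"rot":[0,0,0]},{"claw":0,"linear":[4,0.7,0],"rot":[0,0,0]},{"claw":0,"linear":[4,0.7,0],"rot":[0,0,0]},{"claw":0,"linear":[4,0.7,0],"rot":[0,0,0]},{"claw":0,"linear":[4,0.7,0],"rot":[0,0,0]},{"claw":0,"linear":[4,0.7,0],"rot":[0,0,0]}]'
python3 -m handwheel '[{"claw":0,"linear":[2,0.35,0],"rot":[0,0,0]},{"claw":0,"linear":[2,0.35,0],"rot":[0,0,0]},{"claw":0,"linear":[1,0.2,0],"rot":[0,0,0]},{"claw":0,"linear":[1,0.2,0],"rot":[0,0,0]},{"claw":0,"linear":[0,0,0],"rot":[0,0,0]}]'
```

```text
time: 3.48
eef_pos: [0.4877, 0.0512, 0.0253]
tcp_rot: [3.142, 0.001, 0.177]
wrist_force: [-1.3, -1.4, 1.8]
grip_width: -0.0
grip_force: 1.0
time: 3.9
eef_pos: [0.4939, 0.0523, 0.0252]
tcp_rot: [-3.142, -0.0, 0.177]
wrist_force: [-0.2, -0.4, 0.0]
grip_width: -0.0
grip_force: 0.5
```

```bash
python3 -m handwheel '[{"claw":0,"linear":[1,0.2,0],"rot":[0,0,0]},{"claw":0,"linear":[1,0.2,0],"rot":[0,0,0]},{"claw":0,"linear":[1,0.2,0],"rot":[0,0,0]},{"claw":0,"linear":[1,0.2,0],"rot":[0,0,0]},{"claw":0,"linear":[0,0,0],"rot":[0,0,0]}]'
python3 -m handwheel '[{"claw":0,"linear":[1,0.2,0],"rot":[0,0,0]},{"claw":0,"linear":[1,0.2,0],"rot":[0,0,0]},{"claw":0,"linear":[0,0,0],"rot":[0,0,0]}]'
```

```text
time: 4.32
eef_pos: [0.4984, 0.0533, 0.0253]
tcp_rot: [-3.141, -0.001, 0.177]
wrist_force: [0.2, -0.5, 1.0]
grip_width: -0.0003
grip_force: 0.1
time: 4.57
eef_pos: [0.4993, 0.0534, 0.0253]
tcp_rot: [3.141, 0.001, 0.177]
wrist_force: [-1.2, 0.0, 1.2]
grip_width: 0.0001
grip_force: 0.9
```

```bash
python3 -m handwheel '[{"claw":0,"linear":[1,0.2,0],"rot":[0,0,0]},{"claw":0,"linear":[1,0.2,0],"rot":[0,0,0]},{"claw":0,"linear":[0,0,0],"rot":[0,0,0]}]'
python3 -m handwheel '[{"claw":0,"linear":[1,0.2,0],"rot":[0,0,0]},{"claw":0,"linear":[0,0,0],"rot":[0,0,0]}]'
```

```text
time: 4.82
eef_pos: [0.4994, 0.0533, 0.0251]
tcp_rot: [3.141, 0.005, 0.177]
wrist_force: [-5.3, -1.1, 3.6]
grip_width: 0.0002
grip_force: 2.5
time: 4.98
eef_pos: [0.4994, 0.0533, 0.0251]
tcp_rot: [3.141, 0.007, 0.177]
wrist_force: [-5.6, -0.6, 4.0]
grip_width: 0.0004
grip_force: 3.0
```

```bash
python3 -m handwheel '[{"claw":0,"linear":[2,0.4,0],"rot":[0,0,0]},{"claw":0,"linear":[2,0.4,0],"rot":[0,0,0]},{"claw":0,"linear":[0,0,0],"rot":[0,0,0]}]'
python3 -m handwheel '[{"claw":0,"linear":[-7,-1.2,0],"rot":[0,0,0]},{"claw":0,"linear":[-10,-1.8,0],"rot":[0,0,0]},{"claw":0,"linear":[-10,-1.8,0],"rot":[0,0,0]},{"claw":0,"linear":[-10,-1.8,0],"rot":[0,0,0]},{"claw":0,"linear":[0,0,30],"rot":[0,0,0]},{"claw":0,"linear":[0,0,40],"rot":[0,0,0]},{"claw":0,"linear":[0,0,40],"rot":[0,0,0]},{"claw":0,"linear":[0,0,40],"rot":[0,0,0]}]'
python3 -m handwheel '[{"claw":0,"linear":[0,0,35],"rot":[0,0,0]},{"claw":0,"linear":[0,0,0],"rot":[0,0,0]},{"claw":0,"linear":[0,0,0],"rot":[0,0,0]},{"claw":0,"linear":[0,0,0],"rot":[0,0,0]}]'
python3 - <<'E'
from station import grab_frame
from fit import *
g=grab_frame("wrist"); np.savez("w2.npz",**g); p=np.load("p.npy")
# expected pixels: bar home edge and corners
uv=proj(g,[W(p,q) for q in[(-60,-25,32),(-60,25,32),(50,0,32)]]); print(uv.round(1))
u,v=uv.mean(0).astype(int); u0,v0=max(0,u-70),max(0,v-55); print(u0,v0)
im=g["frame"][v0:v0+150,u0:u0+160]; cv2.imwrite("pics/w2c.png",cv2.resize(im,None,fx=4,fy=4,interpolation=cv2.INTER_CUBIC))
E
```

```text
time: 5.23
eef_pos: [0.4994, 0.0532, 0.0247]
tcp_rot: [3.14, 0.014, 0.177]
wrist_force: [-11.2, -1.0, 8.2]
grip_width: -0.0001
grip_force: 5.3
time: 5.9
eef_pos: [0.4688, 0.0481, 0.1767]
tcp_rot: [-3.142, 0.0, 0.177]
wrist_force: [0.7, 0.0, 0.1]
grip_width: 0.0002
grip_force: 0.0
time: 6.23
eef_pos: [0.469, 0.048, 0.2101]
tcp_rot: [3.141, 0.0, 0.176]
wrist_force: [-0.7, 0.2, -0.3]
grip_width: -0.0001
grip_force: 0.0
[[278.9 132.3]
 [235.4 132.3]
 [257.3  23.2]]
187 40
```

View pics/w2c.png

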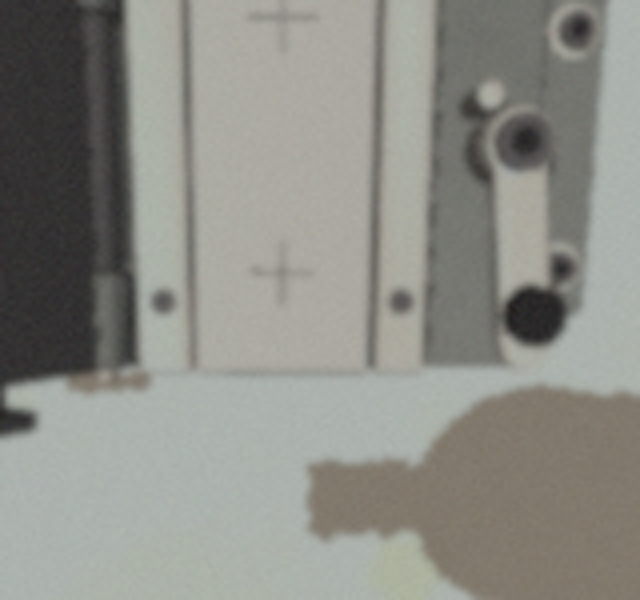

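The bar's end is level with the front of the base (crop row 370), so it is home. I'll go over to the plate's outer side.

```bash
python3 -m handwheel '[{"claw":0,"linear":[19,38,0],"rot":[0,0,0]},{"claw":0,"linear":[19,38,0],"rot":[0,0,0]},{"claw":0,"linear":[19,38,0],"rot":[0,0,0]},{"claw":0,"linear":[19,39,0],"rot":[0,0,0]},{"claw":0,"linear":[0,0,-35],"rot":[0,0,0]},{"claw":0,"linear":[0,0,-40],"rot":[0,0,0]},{"claw":0,"linear":[0,0,-37],"rot":[0,0,0]},{"claw":0,"linear":[0,0,0],"rot":[0,0,0]}]'
python3 -m handwheel '[{"claw":0,"linear":[0,0,0],"rot":[0,0,0]},{"claw":0,"linear":[0,0,0],"rot":[0,0,0]}]'
```

```text
time: 6.95
eef_pos: [0.5372, 0.1951, 0.0897]
tcp_rot: [3.138, 0.017, 0.178]
wrist_force: [-1.1, -1.2, -0.4]
grip_width: 0.0001
grip_force: 0.0
time: 7.12
eef_pos: [0.544, 0.1976, 0.0985]
tcp_rot: [3.142, 0.0, 0.177]
wrist_force: [0.9, 0.5, 1.0]
grip_width: 0.0002
grip_force: 0.0
```

```bash
python3 -m handwheel '[{"claw":0,"linear":[1.4,-7.9,0],"rot":[0,0,0]},{"claw":0,"linear":[1.4,-7.9,0],"rot":[0,0,0]},{"claw":0,"linear":[1.4,-7.9,0],"rot":[0,0,0]},{"claw":0,"linear":[1.4,-7.9,0],"rot":[0,0,0]}]'
python3 -m handwheel '[{"claw":0,"linear":[1.4,-7.9,3],"rot":[0,0,0]},{"claw":0,"linear":[1.4,-7.9,3],"rot":[0,0,0]},{"claw":0,"linear":[1.4,-7.9,4],"rot":[0,0,0]},{"claw":0,"linear":[1.4,-7.9,4],"rot":[0,0,0]}]'
```

```text
time: 7.45
eef_pos: [0.5514, 0.1697, 0.1014]
tcp_rot: [-3.136, -0.007, 0.178]
wrist_force: [-2.8, 6.6, 5.5]
grip_width: 0.0001
grip_force: 3.5
time: 7.78
eef_pos: [0.5558, 0.1339, 0.1136]
tcp_rot: [-3.141, -0.002, 0.176]
wrist_force: [-0.5, 2.4, -2.1]
grip_width: -0.0001
grip_force: 1.4
```

```bash
python3 -m handwheel '[{"claw":0,"linear":[1.6,-9.2,-1],"rot":[0,0,0]},{"claw":0,"linear":[1.6,-9.2,-1.5],"rot":[0,0,0]},{"claw":0,"linear":[1.6,-9.2,-2],"rot":[0,0,0]},{"claw":0,"linear":[1.7,-9.8,-4],"rot":[0,0,0]},{"claw":0,"linear":[1.7,-9.8,-6],"rot":[0,0,0]},{"claw":0,"linear":[0,0,0],"rot":[0,0,0]}]'
python3 -m handwheel '[{"claw":0,"linear":[1.4,-8,-7],"rot":[0,0,0]},{"claw":0,"linear":[1.4,-8,-9],"rot":[0,0,0]},{"claw":0,"linear":[1,-5.4,-10],"rot":[0,0,0]},{"claw":0,"linear":[1,-5.4,-10],"rot":[0,0,0]},{"claw":0,"linear":[0,0,0],"rot":[0,0,0]}]'
```

```text
time: 8.28
eef_pos: [0.5629, 0.0827, 0.0962]
tcp_rot: [3.139, 0.003, 0.172]
wrist_force: [0.5, -0.5, 0.2]
grip_width: -0.0
grip_force: 0.0
time: 8.7
eef_pos: [0.5664, 0.058, 0.0591]
tcp_rot: [3.14, 0.005, 0.175]
wrist_force: [-1.0, -0.9, -0.7]
grip_width: -0.0002
grip_force: 0.0
```

Run:
```python
from station import grab_frame
from fit import *
g=grab_frame("wrist"); s=grab_frame("side")
a=cv2.resize(g["frame"][0:384],None,fx=1,fy=1); b=cv2.resize(s["frame"][140:220,210:300],None,fx=4,fy=4,interpolation=cv2.INTER_CUBIC)
b=cv2.copyMakeBorder(b,0,384-b.shape[0],0,0,0)[:, :288]
cv2.imwrite("pics/c3.png",np.hstack([a,b]));
```

```text
(no output)
```

View pics/c3.png

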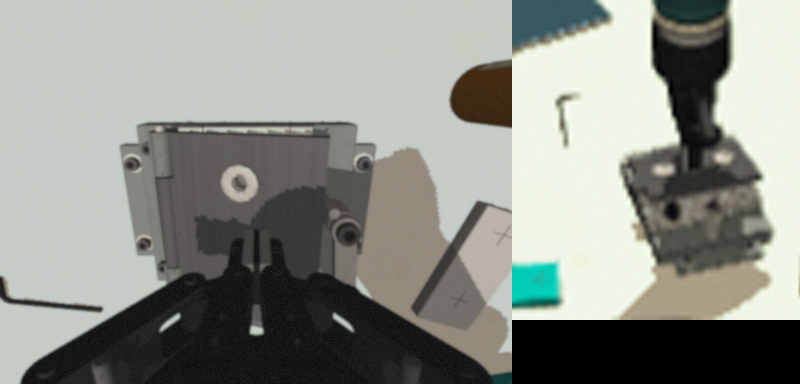

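The plate is nearly shut under the fingertip, with its free edge at wrist column 327. I'll move towards the edge and press it down.

```bash
python3 -m handwheel '[{"claw":0,"linear":[1.2,-7,0],"rot":[0,0,0]},{"claw":0,"linear":[1.2,-7,-3],"rot":[0,0,0]},{"claw":0,"linear":[0,0,-4],"rot":[0,0,0]},{"claw":0,"linear":[0,0,-4],"rot":[0,0,0]},{"claw":0,"linear":[0,0,0],"rot":[0,0,0]}]'
python3 -m handwheel '[{"claw":0,"linear":[0,0,-3],"rot":[0,0,0]},{"claw":0,"linear":[0,0,-2],"rot":[0,0,0]},{"claw":0,"linear":[0,0,-2],"rot":[0,0,0]},{"claw":0,"linear":[0,0,0],"rot":[0,0,0]}]'
```

```text
time: 9.22
eef_pos: [0.5703, 0.0458, 0.0503]
tcp_rot: [3.141, 0.001, 0.176]
wrist_force: [-0.4, -0.5, 0.3]
grip_width: 0.0003
grip_force: 0.0
time: 9.55
eef_pos: [0.5702, 0.0465, 0.0434]
tcp_rot: [-3.141, 0.0, 0.177]
wrist_force: [-0.7, 0.6, 0.6]
grip_width: 0.0003
grip_force: 0.0
```

```bash
python3 -m handwheel '[{"claw":0,"linear":[0,0,-2],"rot":[0,0,0]},{"claw":0,"linear":[0,0,-2],"rot":[0,0,0]},{"claw":0,"linear":[0,0,0],"rot":[0,0,0]}]'
python3 -m handwheel '[{"claw":0,"linear":[0,0,-3],"rot":[0,0,0]},{"claw":0,"linear":[0,0,-3],"rot":[0,0,0]},{"claw":0,"linear":[0,0,0],"rot":[0,0,0]}]'
```

```text
time: 9.8
eef_pos: [0.5704, 0.0465, 0.0419]
tcp_rot: [3.141, 0.0, 0.177]
wrist_force: [-3.6, 0.4, 18.8]
grip_width: 0.0
grip_force: 9.3
time: 10.05
eef_pos: [0.5705, 0.0465, 0.0413]
tcp_rot: [3.139, 0.0, 0.177]
wrist_force: [-13.0, -2.3, 63.1]
grip_width: -0.0001
grip_force: 31.1
```

```bash
python3 -m handwheel '[{"claw":0,"linear":[0,0,15],"rot":[0,0,0]},{"claw":0,"linear":[0,0,35],"rot":[0,0,0]},{"claw":0,"linear":[0,0,35],"rot":[0,0,0]},{"claw":0,"linear":[-10.6,-28,0],"rot":[0,0,0]},{"claw":0,"linear":[-10.6,-28,0],"rot":[0,0,0]},{"claw":0,"linear":[-10.6,-28,0],"rot":[0,0,0]},{"claw":0,"linear":[0,0,0],"rot":[0,0,0]},{"claw":0,"linear":[0,0,0],"rot":[0,0,0]}]'
python3 - <<'E'
from station import arm,grab_frame
from fit import *
g=grab_frame("wrist"); p=np.load("p.npy"); cv2.imwrite("pics/c4.png",g["frame"])
print(J(p,arm.read_state()["eef_pos"]*np.array([1,1,1000])).round(1))
print(proj(g,[W(p,q) for q in[(-41.5,-63.4,70),(58,-46,42),(0,-46,42),(-58,-46,42)]]).round(1))
E
```

```text
time: 10.72
eef_pos: [0.5375, -0.0398, 0.1186]
tcp_rot: [3.141, 0.001, 0.173]
wrist_force: [-0.1, 1.1, -0.3]
grip_width: -0.0001
grip_force: 0.0
[-4.86000e+01 -9.58000e+01  1.18735e+05]
[[210.3 199.7]
 [184.6  57.2]
 [190.9 138. ]
 [196.2 206.2]]
```

View pics/c4.png

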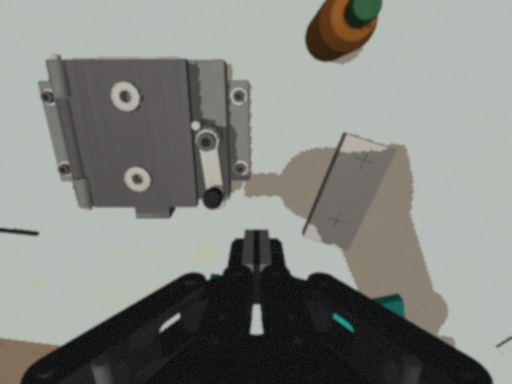

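The plate lies shut, with its free edge at column 192 where 191 was expected. The knob is at (213,198). I'll lower beside the knob and push it round.

```bash
python3 -m handwheel '[{"claw":0,"linear":[0,0,-30],"rot":[0,0,0]},{"claw":0,"linear":[0,0,-31],"rot":[0,0,0]},{"claw":0,"linear":[0,0,0],"rot":[0,0,0]},{"claw":0,"linear":[0,0,0],"rot":[0,0,0]}]'
python3 -m handwheel '[{"claw":0,"linear":[3.3,13.6,0],"rot":[0,0,0]},{"claw":0,"linear":[-3.2,7,0],"rot":[0,0,0]},{"claw":0,"linear":[-3.2,7,0],"rot":[0,0,0]},{"claw":0,"linear":[-3.2,7,0],"rot":[0,0,0]},{"claw":0,"linear":[-0.5,6.2,0],"rot":[0,0,0]},{"claw":0,"linear":[-0.5,6.2,0],"rot":[0,0,0]},{"claw":0,"linear":[2.6,7.4,0],"rot":[0,0,0]},{"claw":0,"linear":[2.6,7.4,0],"rot":[0,0,0]}]'
```

```text
time: 11.1
eef_pos: [0.5378, -0.0359, 0.0566]
tcp_rot: [-3.14, 0.003, 0.179]
wrist_force: [0.4, 0.2, -0.9]
grip_width: -0.0002
grip_force: 0.0
time: 11.77
eef_pos: [0.5362, 0.0244, 0.0579]
tcp_rot: [3.141, 0.001, 0.176]
wrist_force: [1.0, -1.3, 0.3]
grip_width: -0.0002
grip_force: 0.5
```

```bash
python3 -m handwheel '[{"claw":0,"linear":[4.2,5.9,0],"rot":[0,0,0]},{"claw":0,"linear":[4.2,5.9,0],"rot":[0,0,0]},{"claw":0,"linear":[5,4.1,0],"rot":[0,0,0]},{"claw":0,"linear":[5,4.1,0],"rot":[0,0,0]},{"claw":0,"linear":[1.5,0.3,0],"rot":[0,0,0]},{"claw":0,"linear":[0,0,0],"rot":[0,0,0]}]'
```

```text
time: 12.27
eef_pos: [0.5546, 0.0444, 0.0574]
tcp_rot: [3.141, 0.005, 0.177]
wrist_force: [-3.7, -1.3, 2.2]
grip_width: -0.0
grip_force: 2.3
```

```bash
python3 -m handwheel '[{"claw":0,"linear":[2,0.4,0],"rot":[0,0,0]},{"claw":0,"linear":[1.5,0.3,0],"rot":[0,0,0]},{"claw":0,"linear":[0,0,0],"rot":[0,0,0]}]'
python3 -m handwheel '[{"claw":0,"linear":[-8,-1.4,0],"rot":[0,0,0]},{"claw":0,"linear":[-15,-2.6,0],"rot":[0,0,0]},{"claw":0,"linear":[-15,-2.6,20],"rot":[0,0,0]},{"claw":0,"linear":[-20,-3.5,40],"rot":[0,0,0]},{"claw":0,"linear":[-15,-2.6,40],"rot":[0,0,0]},{"claw":0,"linear":[0,0,40],"rot":[0,0,0]},{"claw":0,"linear":[0,0,0],"rot":[0,0,0]},{"claw":0,"linear":[0,0,0],"rot":[0,0,0]}]'
python3 - <<'E'
from station import arm,grab_frame
from fit import *
g=grab_frame("wrist"); p=np.load("p.npy")
uv=proj(g,[W(p,q) for q in[(0,-18,70),(0,-60,59),(0,-46,42)]]);print(uv.round(1))
u,v=uv[0].astype(int);u0,v0=u-75,max(0,v-70);print(u0,v0)
cv2.imwrite("pics/c5.png",cv2.resize(g["frame"][v0:v0+145,u0:u0+170],None,fx=4,fy=4,interpolation=cv2.INTER_CUBIC))
E
```

```text
time: 12.52
eef_pos: [0.5548, 0.0444, 0.0572]
tcp_rot: [3.141, 0.011, 0.176]
wrist_force: [-8.4, -0.3, 5.8]
grip_width: -0.0001
grip_force: 4.4
time: 13.18
eef_pos: [0.4921, 0.0333, 0.197]
tcp_rot: [3.141, -0.01, 0.176]
wrist_force: [0.5, -0.5, -0.5]
grip_width: -0.0001
grip_force: 0.0
[[256.9  97. ]
 [300.2  97.2]
 [284.1  97.3]]
181 27
```

View pics/c5.png

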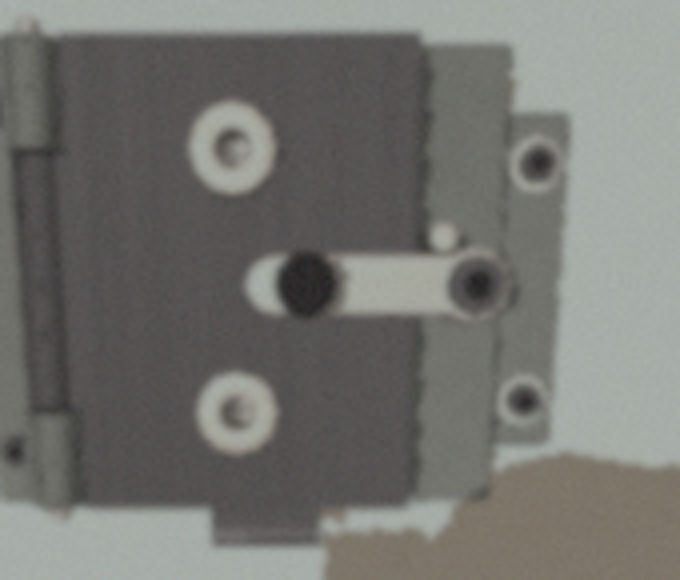

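The latch lies square across the shut plate against its pin. The knob is at crop (307,284), the pivot at (477,284) and the pin at (443,237). The robot is clear of everything, so I'm handing in.

```bash
python3 -c "
from station import arm
print(arm.job_done())"
```

```text
the job is handed in; nothing more can be done
None
```

The jig is ready for drilling and the job is handed in at about 13 s: the bar is home on the end stop, the plate is shut, and the latch lies across it against its stop pin.

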